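# Load a brass blank and index the dial round to the pointer

## Robot

A 6-joint arm with a two-finger parallel gripper is mounted at the origin on the work surface. World frame = base frame: x ahead of the robot, y to its left, z up, the work surface at z = 0. Lengths are in m, angles in rad, forces in N, time in s.
With the tool pointing down it reaches from about 0.25 to 0.85 m from the base axis. Payload 12.5 kg.
Tool frame: the origin (TCP) lies on the centre line of the jaws, within the pads' length; the fingertips stand 14 mm ahead of it and the grasp point (between the pads) lies 5 mm behind it (arm.nose_length is the distance from the TCP to the fingertips, in m); z points along the fingers, y is the line along which they close (so a half turn about z gives the same grasp; the last joint's range is limited). The gripper opens to 93 mm and grips with 3 to 60 N. Pads are 15 mm wide; open, the fingers measure 128 mm over their backs; the gripper's body (75 mm by 188 mm) begins 65 mm behind the grasp point.
Start: joints at [1.189, 0.351, 1.652, -0, 1.139, -0.085], TCP at [0.161, 0.526, 0.233] pointing down, gripper open.
Joint ranges: [-2.75, 2.75], [-0.79, 2.1], [0.01, 2.65], [-1.57, 4.71], [0.07, 3.14], [-2.87, 2.87]. Speed limits (rad/s): [2.22, 2.22, 2.79, 3.14, 3.14, 3.14].

## Interface

Orientations are given as a unit quaternion [x, y, z, w].
In Python, from rig import arm gives the robot as it stands. The module is installed in compiled form; this text tells all that it offers.
- The arm moves only by the tool servo_tool, never from a script. Its argument "increments" is one flat list of numbers, 5 for each row, row after row: the opening, from 0 (shut) to 1 (fully open), then the shift along the tool's x, y, z in cm, then the turn about the tool's z in degrees. A call has exactly 5 rows; each row is the pose to reach, as a shift and turn from the pose commanded when the call began, along the tool's axes at that moment; what a row does not reach only later rows make up. A row lasts 1/12 s, in which the tool goes at most 41.7 mm and 7.16 degrees, less where a joint would pass 70% of its speed; a pose out of reach is approached as far as the arm can. A call with a gripper value outside its range is refused whole. The fingers move at their own pace and stop on an object; "force" is the grip in N (left out, the last holds). Time passes only in rows, so rows that repeat a pose let the fingers close, or fill a call up. It gives the time, the measured TCP pose, the force, the opening and the grip force at its end, in the units of the state.
- arm.read_state(): the state, without advancing time (a new reading comes with each control period).
- arm.snapshot(name): name is "scene" or "top" or "wrist"; returns the picture (400x640x3 uint8, blue, green, red); there is no depth.
- arm.camera_params(name): a dict with "K" (3x3 intrinsics, pixels), "xyz" and "orientation" of the camera in the world. Camera axes: x right, y up, looking along -z (the intrinsics and any distortion apply to the point x, -y, -z); pixel columns grow to the right and rows downward; lengths in m; the calibration is good to about 2 mm. A picture is of the moment at which its call begins: read the wrist's pose just before it. camera_params takes no time and is no camera call; for the wrist camera it gives the pose at the moment of the call.
- arm.job_done(): hands the job in; it is judged then, once.
The state is a dict: "time_s": time; "q": joint angles; "joint_vel": joint speeds; "joint_torque": joint torques, N m; "tcp_pos": TCP position; "tcp_rot": TCP orientation; "ft_force": force on the tool from outside, world axes, zero at the start; "torque": the same for the moment, N m; "grip_width": finger opening in m; "grasp_force": force on a finger pad.
Only numpy, scipy, OpenCV 4.12 (cv2) and the standard library are available. Lean on these libraries where they do the work, as an engineer would, in place of code of your own. Each camera call takes 0.05 s, during which the arm holds its last target. There are 200 camera calls.

## Task

Stand the tall round brass blank upright in the cup on the indexing dial. Then work the black thumb lever in full strokes, pressing it firmly into its rubber stop and letting it spring back, one click each time, until the cup with the blank stands at the pointer on the rim, and stop there with the lever back at rest. Turn the dial only by its lever, never push the lever or its rubber stop harder than 20 N, and leave the other things on the table where they are.

Things in the scene. Friction and masses are not known exactly. Their poses are not given: they have to be found in the camera images.
- blank_center (a point): centre (half-way up) of the tall plain round brass blank, a loose upright cylinder 30 mm in diameter, 36 mm high, 0.21 kg (varies by 20 %), standing on the table left of the fixture. Near it stand a short brass disc of the same diameter and a six-sided brass stub of the same height.
- nest (a point): middle of the floor of the cup on the dial: a steel ring 34 mm inside, 44 mm outside, 7 mm high, on the flat top of the dial, 42 mm from the dial's axis; this point lies on the dial's top, 38 mm above the table; z up. The blank stands in the ring with 2 mm of play all round.
- pointer_tip (a point): tip of the fixed steel pointer at the dial's rim, 82 mm from the dial's axis, 43 mm above the table. The cup is at the pointer when axis, cup and pointer are in line.
- dial (a joint): turn of the dial, rad, growing counter-clockwise seen from above; 0 = cup at the pointer. A spring roller holds it in notches 0.314 rad (18 degrees) apart. It starts 2, 3 or 4 notches short (about -0.63, -0.94, -1.26); the row of notches is offset by up to 0.08 rad either way. Each full lever stroke takes it one notch on, counter-clockwise; the lever cannot bring it back.
- thumb_lever (a joint): swing of the thumb lever about the dial's axis, rad: 0 at rest (a spring returns it), growing counter-clockwise seen from above. Near the end of the stroke the arm meets a stiff rubber stop, and only pressed firmly into it does the dial click over, somewhere between 0.33 and 0.52 (43 to 68 mm at the post). Where differs with each set-up and must be felt. A shorter stroke lets the dial fall back.
- lever_arm: thumb lever: a low steel arm from under the dial with an upright black post at its end, 17 mm in diameter (21 mm near the top), 23 to 76 mm above the table. Origin on the post's axis, 49 mm up. x points outward along the arm, away from the dial's axis 130 mm back; y is the way to push the post (from its free -y side), along an arc about that axis; z up.
- faceplate: the dial: a flat steel disc 156 mm in diameter, its top 38 mm above the table, with 20 ticks and the cup. Origin on its axis at table height, z up, the cup along its y. Not to be pushed with more than 6 N.
- fixture: green round base that carries dial, lever and pointer; origin on the dial's axis at table height, z up. Push felt at the lever's post: 2 N at first, 5 to 7 N while the dial is moved, then 5 N more per mm on the rubber stop; the dial clicks over at 8 to 13 N. Held at 14 to 16 N for 0.3 s it has surely clicked; over 20 N strains it. One stroke never gives two clicks.
- short_blank: bystander: brass disc 30 mm in diameter, 14 mm high; origin under its centre
- hex_stub: bystander: six-sided brass stub, 28 mm across flats, 36 mm high; origin under its centre
- spanner: bystander: steel spanner 160 mm long lying on the right
- strap_clamp: bystander: dark steel clamp strap 75 x 30 x 14 mm with a nut, on the right
- hex_key: bystander: L-shaped hex key 95 mm long lying on the right
- oil_jar: bystander: small amber jar 44 mm in diameter, 75 mm high, on the right
Not all that is in view belongs to the job. What is shaped like the part that bears blank_center but blue or turquoise is not meant.

How it is judged:
On the way, in this order (a step that is already met when the one before it is completed fails the run):
1. the blank stands in the cup before the dial is turned (horizontal distance between blank_center and nest below 0.004 m and z of blank_center in the frame of nest between 0.0155 and 0.0205 m and angle between blank_center's own z axis and vertical below 0.09 rad and value of joint dial below -0.5 rad), for 0.2 s.
2. the dial rests in the notch before the pointer, with the lever sprung back (value of joint dial between -0.45416 and -0.17416 rad and velocity of joint dial between -0.1 and 0.1 rad/s and value of joint thumb_lever below 0.15 rad), for 0.2 s.
At the end, for the whole second after the job is handed in: The blank stands upright in the cup (within 4 mm of its middle, on the dial, within 5 degrees), the dial rests in the notch at the pointer (within 0.14 rad), the lever is back at rest, nothing moves, and the robot has let go (horizontal distance between blank_center and nest below 0.004 m and z of blank_center in the frame of nest between 0.0155 and 0.0205 m and angle between blank_center's own z axis and vertical below 0.09 rad and value of joint dial between -0.14 and 0.14 rad and value of joint thumb_lever below 0.05 rad and velocity of joint dial below 0.1 rad/s); the robot touches nothing.
It fails at once if the thumb lever is pushed with more than 20 N (contact force between any of the fingers, the arm and lever_arm above 20 N).
It fails at once if the dial is pushed by hand (more than 6 N on it) (contact force between any of the fingers, the arm and faceplate above 6 N).
It fails at once if one of the other things on the table is moved by more than 20 mm (distance of any of short_blank, hex_stub, spanner, strap_clamp, hex_key, oil_jar from where it was at the start of the episode above 0.02 m).
It also fails if it takes over 72 s, if anything falls off the work surface, if the arm or the gripper's body presses on something with over 40 N, if the wrist force passes 120 N, or if a joint passes its speed limit or range.

## Working session

There is one attempt and no reset: what is moved stays moved. The work goes in short steps, Python scripts to look and compute and a tool call to move; the robot and the scene stay as the last step left them, time stands still between calls to the robot, and variables do not carry over. Pictures are saved under pics/ and viewed, at most 10 in all, crops included, and the job is handed in when it is done.

Besides the shell and the picture viewer there is one more tool, called after "Call:" as a command line: name --argument value ..., lists and objects as JSON in quotes. servo_tool: Moves the arm, as the interface text tells. Its arguments: {"type":"object","properties":{"increments":{"type":"array"},"force":{"type":"number"}},"required":["increments"]}

```bash
mkdir -p pics
cat > h.py <<'E'
import numpy as np, cv2
from rig import arm
from scipy.spatial.transform import Rotation as R
def ray(p,u,v):
    K=np.array(p["K"]);d=np.linalg.inv(K)@[u,v,1.];d=d*[1,-1,-1]
    return R.from_quat(p["orientation"]).apply(d),np.array(p["xyz"])
def at(p,u,v,z):
    d,o=ray(p,u,v);return o+d*(z-o[2])/d[2]
def proj(p,X):
    c=R.from_quat(p["orientation"]).inv().apply(np.array(X)-p["xyz"])*[1,-1,-1]
    q=np.array(p["K"])@c;return q[:2]/q[2]
E
python3 - <<'E'
from h import *
for n in ("top","scene"):
    cv2.imwrite(f"pics/{n}0.png",arm.snapshot(n)); print(n,arm.camera_params(n))
s=arm.read_state();print(s)
E
```

```text
top {'K': array([[453.05825046,   0.        , 322.84813192],
       [  0.        , 453.05825046, 198.4028413 ],
       [  0.        ,   0.        ,   1.        ]]), 'xyz': array([ 0.42399442, -0.07580843,  1.23498982]), 'orientation': array([-0.02905834,  0.02332497,  0.71706325, -0.69601139])}
scene {'K': array([[377.24105826,   0.        , 315.63498088],
       [  0.        , 377.24105826, 199.15943198],
       [  0.        ,   0.        ,   1.        ]]), 'xyz': array([0.86180293, 0.4856342 , 0.79238578]), 'orientation': array([0.09479188, 0.34590824, 0.89917779, 0.25068166])}
{'time_s': 0.1, 'q': array([ 1.18940136e+00,  3.51162951e-01,  1.65235849e+00, -1.75133478e-05,
        1.13910692e+00, -8.45561230e-02]), 'joint_vel': array([-2.20670500e-05, -2.25753341e-04, -1.70552745e-03, -8.82304997e-04,
       -8.50709428e-04, -4.24521619e-04]), 'joint_torque': array([ 2.19171052e-03, -4.98026490e+01, -2.85702950e+01,  7.01613072e-02,
        2.38144695e-02, -2.64184246e-05]), 'tcp_pos': array([0.1607196 , 0.52568222, 0.23216649]), 'tcp_rot': array([ 1.47871471e-01,  9.89006451e-01, -5.05698971e-04, -1.11822171e-04]), 'ft_force': array([ 0.10414607, -0.34327845,  0.4997655 ]), 'torque': array([-0.04556757, -0.00305331, -0.03024527]), 'grasp_force': 0.0, 'grip_width': 0.09287716921587207}
```

View pics/top0.png

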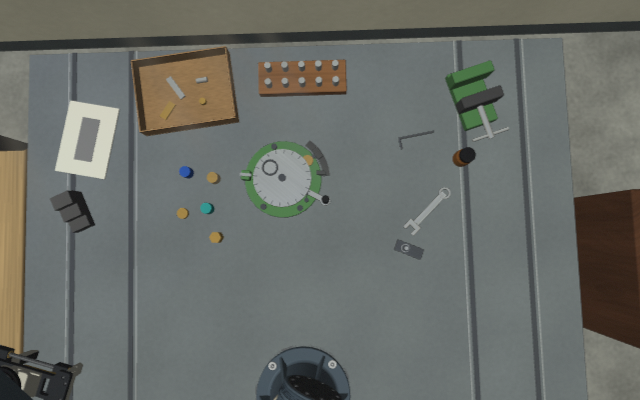

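View pics/scene0.png

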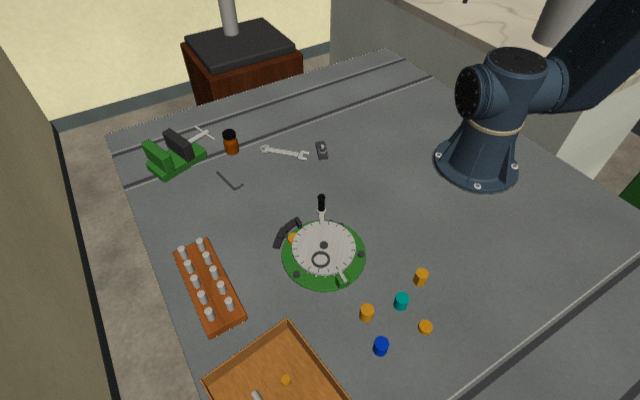

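Top view shows three brass pieces at (212,178), (182,213) and (216,238). The dial is near (282,178), the cup at (270,167), the post at (325,200) and the pointer at (246,176). I'll enlarge these.

Run:
```python
from h import *
a=cv2.imread("pics/top0.png")[135:255,170:340];b=cv2.imread("pics/scene0.png")[255:365,340:450]
a=cv2.resize(a,(800,565),interpolation=cv2.INTER_CUBIC)
cv2.imwrite("pics/c1.png",a)
cv2.imwrite("pics/c2.png",cv2.resize(b,(550,550),interpolation=cv2.INTER_CUBIC))
p=arm.camera_params("top")
for u,v,z in [(212,178,.036),(182,213,.014),(216,238,.036),(282,178,.038),(270,167,.045),(325,200,.076),(246,176,.043)]: print(u,v,at(p,u,v,z).round(3))
```

```text
212 178 [0.577 0.227 0.036]
182 213 [0.487 0.315 0.014]
216 238 [0.417 0.218 0.036]
282 178 [0.571 0.04  0.038]
270 167 [0.6   0.07  0.045]
325 200 [ 0.506 -0.073  0.076]
246 176 [0.578 0.135 0.043]
```

View pics/c1.png

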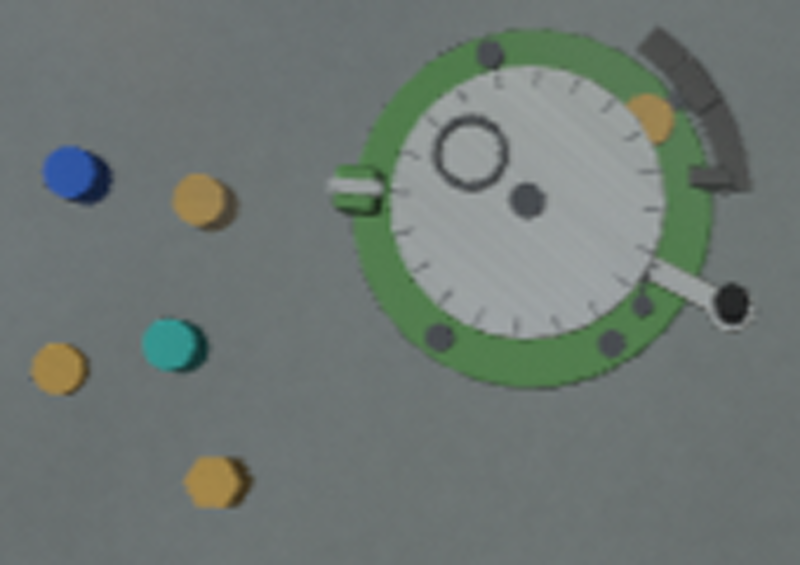

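View pics/c2.png

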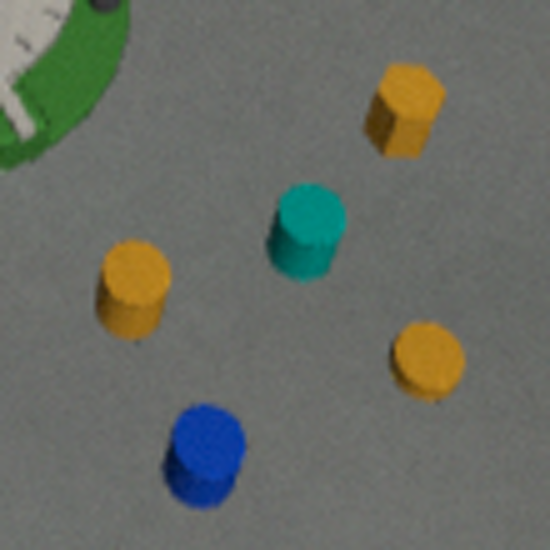

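The candidates in the top view are: round and tall at (212,178), six-sided at (216,238), and short round at (182,213). The blue and teal ones are excluded. The blank is at (212,178), since both crops show a round top and a tall side there. Cup to pointer is about 35°, so I expect 2 clicks. Next I'll go above the blank with the present yaw.

```bash
cat >> h.py <<'E'
def go(X):
    s=arm.read_state();d=np.array(X)-s["tcp_pos"]
    print("tcp",s["tcp_pos"].round(4),"t",s["time_s"],"tool cm",(R.from_quat(s["tcp_rot"]).inv().apply(d)*100).round(2))
E
python3 - <<'E'
from h import *
p=arm.camera_params("top")
f=lambda u,v,z:at(p,170+u/4.706-.4,135+v/4.706-.4,z)
for n,u,v,z in [("blank",199,200,.036),("dial",527,200,.05),("cup",470,153,.045),("ptr",380,188,.043),("post",732,302,.076),("stop",712,177,.04),("blue",70,171,.036)]: print(n,f(u,v,z).round(4))
go([.577,.227,.15])
E
```

```text
blank [0.5791 0.227  0.036 ]
dial [0.5716 0.0395 0.05  ]
cup [0.5999 0.0715 0.045 ]
ptr [0.5818 0.1229 0.043 ]
post [ 0.509  -0.0735  0.076 ]
stop [ 0.5827 -0.0643  0.04  ]
blue [0.5979 0.3002 0.036 ]
tcp [0.1607 0.5257 0.2322] t 0.1 tool cm [-48.54 -16.38   8.23]
```

Call:
servo_tool --increments '[0.55,-4,-1.3,0.5,0,0.55,-8,-2.6,1,0,0.55,-12,-3.9,1.5,0,0.55,-16,-5.2,2,0,0.55,-20,-6.6,3,0]'

```text
time_s: 0.52
tcp_pos: [0.3306, 0.4058, 0.2039]
tcp_rot: [0.148, 0.989, 0.0, 0.0]
ft_force: [0.4, 1.3, -0.3]
grip_width: 0.0643
grasp_force: 0.0
```

Call:
servo_tool --increments '[0.55,-4,-1.3,0.5,0,0.55,-8,-2.6,1,0,0.55,-12,-3.9,1.5,0,0.55,-16,-5.2,2,0,0.55,-19,-6.4,3,0]'

```text
time_s: 0.93
tcp_pos: [0.4945, 0.2886, 0.1739]
tcp_rot: [0.148, 0.989, 0.0, 0.001]
ft_force: [0.4, 0.4, 0.2]
grip_width: 0.0511
grasp_force: 0.0
```

Run:
```python
from h import *
go([.579,.227,.15]); print(arm.read_state()["grip_width"])
```

```text
tcp [0.4945 0.2886 0.1739] t 0.9333 tool cm [-9.89 -3.41  2.4 ]
0.051126031724626944
```

Call:
servo_tool --increments '[0.55,-4,-1.3,1,0,0.55,-8,-2.6,2,0,0.55,-9.7,-3.3,2.2,0,0.55,-9.7,-3.3,2.2,0,0.55,-9.7,-3.3,2.2,0]'

```text
time_s: 1.35
tcp_pos: [0.5753, 0.2296, 0.1509]
tcp_rot: [0.149, 0.989, -0.0, -0.001]
ft_force: [-0.6, -0.1, -0.2]
grip_width: 0.0511
grasp_force: 0.0
```

Run:
```python
from h import *
go([.579,.227,.15]); p=arm.camera_params("wrist");im=arm.snapshot("wrist");print(p)
cv2.imwrite("pics/w1.png",im)
print(proj(p,[.579,.227,.036]),proj(p,[.6,.0715,.045]))
```

```text
tcp [0.5753 0.2296 0.1509] t 1.35 tool cm [-0.43 -0.14  0.09]
{'K': array([[310.61514306,   0.        , 320.25906495],
       [  0.        , 310.61514306, 196.00432203],
       [  0.        ,   0.        ,   1.        ]]), 'xyz': array([0.51227645, 0.24826703, 0.30185961]), 'orientation': array([-0.09580016, -0.07027923,  0.58978524,  0.79877189])}
[319.71072869 202.01857758] [162.71205312 274.73020229]
```

View pics/w1.png

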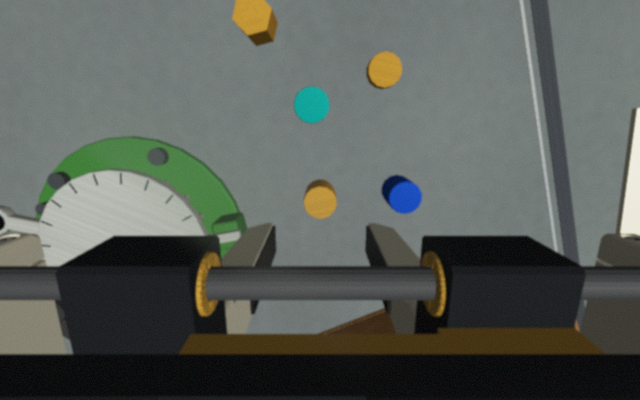

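The wrist view shows the blank at about (320,200) beside the dial, close to the prediction of (320,202). I'll refine this with a colour centroid.

```bash
cat >> h.py <<'E'
def brass(im,box):
    u0,u1,v0,v1=box;h=cv2.cvtColor(im,cv2.COLOR_BGR2HSV)[v0:v1,u0:u1]
    m=cv2.inRange(h,(10,110,120),(30,255,255))
    cs,_=cv2.findContours(m,cv2.RETR_EXTERNAL,cv2.CHAIN_APPROX_NONE);c=max(cs,key=cv2.contourArea)
    (x,y),r=cv2.minEnclosingCircle(c);M=cv2.moments(c)
    return x+u0,y+v0,r,M['m10']/M['m00']+u0,M['m01']/M['m00']+v0,cv2.boundingRect(c)
E
python3 - <<'E'
from h import *
p=arm.camera_params("wrist");im=arm.snapshot("wrist")
b=brass(im,(290,350,170,235));print(b,at(p,b[0],b[1],.036),at(p,b[3],b[4],.036))
im=arm.snapshot("top");p=arm.camera_params("top");b=brass(im,(195,230,165,192));print(b,at(p,b[3],b[4],.036))
go([.579,.227,.15])
E
```

```text
(320.1363639831543, 201.1363639831543, 17.828598022460938, 319.26007096639535, 202.16739720308914, (13, 17, 33, 32)) [0.57788218 0.22843333 0.036     ] [0.5785574  0.22741372 0.036     ]Traceback (most recent call last):
  File "<stdin>", line 4, in <module>
  File "h.py", line 18, in brass
    cs,_=cv2.findContours(m,cv2.RETR_EXTERNAL,cv2.CHAIN_APPROX_NONE);c=max(cs,key=cv2.contourArea)
                                                                       ~~~^^^^^^^^^^^^^^^^^^^^^^^^
ValueError: max() iterable argument is empty
```

Call:
servo_tool --increments '[0.55,0,0,2,0,0.55,0,0,4,0,0.55,0,0,6,0,0.55,0,0,6,0,0.55,0,0,6,0]'

```text
time_s: 1.92
tcp_pos: [0.5743, 0.231, 0.0917]
tcp_rot: [0.147, 0.989, -0.0, -0.001]
ft_force: [1.0, -0.5, 0.5]
grip_width: 0.051
grasp_force: 0.0
```

Run:
```python
from h import *
go([.5785,.2272,.026])
```

```text
tcp [0.5743 0.231  0.0917] t 1.9167 tool cm [-0.52 -0.24  6.57]
```

Call:
servo_tool --increments '[0.55,-0.52,-0.24,0,0,0.55,-0.52,-0.24,2,0,0.55,-0.52,-0.24,4,0,0.55,-0.52,-0.24,4,0,0.55,-0.52,-0.24,4,0]'

```text
time_s: 2.33
tcp_pos: [0.5798, 0.2265, 0.0525]
tcp_rot: [0.148, 0.989, 0.0, 0.0]
ft_force: [0.1, -0.0, 0.4]
grip_width: 0.051
grasp_force: 0.0
```

Run:
```python
from h import *
go([.5785,.2272,.026]);p=arm.camera_params("wrist");im=arm.snapshot("wrist");print(proj(p,[.5785,.2275,.036]));
try: b=brass(im,(270,370,150,300));print(b,at(p,b[3],b[4],.036))
except Exception as e: print(e)
go([.5785,.2272,.026])
```

```text
tcp [0.5798 0.2265 0.0525] t 2.3333 tool cm [0.14 0.03 2.65]
[322.6839834  235.92032279]
(323.4939765930176, 231.84337615966797, 28.768449783325195, 322.6598101265823, 235.58755274261603, (27, 57, 51, 54)) [0.57830226 0.22754565 0.036     ]
tcp [0.5802 0.2267 0.0532] t 2.3833 tool cm [ 0.19 -0.    2.72]
```

Call:
servo_tool --increments '[0.55,0.15,0,1.5,0,0.55,0.15,0,2.7,0,0.55,0.15,0,2.7,0,0.1,0.15,0,2.7,0,0.1,0.15,0,2.7,0]' --force 25

```text
time_s: 2.8
tcp_pos: [0.5785, 0.227, 0.0255]
tcp_rot: [0.148, 0.989, 0.0, 0.0]
ft_force: [0.3, -0.4, -0.2]
grip_width: 0.0419
grasp_force: 0.0
```

Call:
servo_tool --increments '[0.1,0,0,0,0,0.1,0,0,0,0,0.1,0,0,-0.1,0,0.1,0,0,-2,0,0.1,0,0,-5.5,0]'

```text
time_s: 3.22
tcp_pos: [0.5757, 0.2262, 0.0769]
tcp_rot: [0.148, 0.989, -0.002, -0.003]
ft_force: [0.2, -0.6, -2.4]
grip_width: 0.0297
grasp_force: 25.0
```

Run:
```python
from h import *
s=arm.read_state();print(s["grip_width"],s["grasp_force"]);go([.6,.0715,.1])
```

```text
0.029726327580250827 24.999715089797974
tcp [0.5757 0.2262 0.0769] t 3.2167 tool cm [ -6.83 -14.09  -2.3 ]
```

Call:
servo_tool --increments '[0.1,0,-2,-3.5,0,0.1,-1.5,-5,-4,0,0.1,-3,-8,-4,0,0.1,-4.5,-11,-4,0,0.1,-5.5,-14,-4,0]'

```text
time_s: 3.63
tcp_pos: [0.5901, 0.0753, 0.1201]
tcp_rot: [0.148, 0.989, 0.0, 0.0]
ft_force: [0.8, -1.0, -2.6]
grip_width: 0.0294
grasp_force: 25.0
```

Call:
servo_tool --increments '[0.1,0,0,0,0,0.1,0,0,0,0,0.1,0,0,0,0,0.1,0,0,0,0,0.1,0,0,0,0]'

```text
time_s: 4.05
tcp_pos: [0.5896, 0.0779, 0.1196]
tcp_rot: [0.147, 0.989, -0.0, -0.0]
ft_force: [-0.7, 0.4, -1.6]
grip_width: 0.0297
grasp_force: 25.0
```

Run:
```python
from h import *
go([.6,.0715,.1]);p=arm.camera_params("wrist");im=arm.snapshot("wrist")
cv2.imwrite("pics/w2.png",im);np.save("w2.npy",p,allow_pickle=True)
for X in [[.6,.0715,.045],[.5716,.0395,.05],[.5818,.1229,.043]]: print(proj(p,X))
```

```text
tcp [0.5896 0.0779 0.1196] t 4.05 tool cm [-1.18 -0.31  1.96]
[317.21197642 224.87099387]
[264.20711288 204.05832297]
[375.92592676 182.77656818]
```

View pics/w2.png

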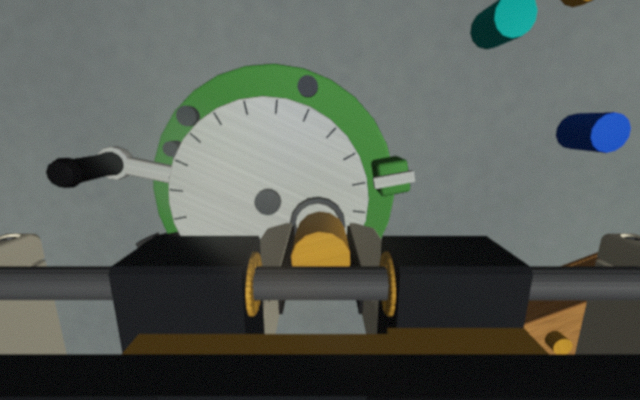

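The wrist view shows the blank held upright at (320,240), just in front of the cup, whose far rim is at about (316,200). The hub is at (267,201), the pointer at (400,180) and the post at (80,170). I'll overlay the predicted cup and dial rim.

Run:
```python
from h import *
p=np.load("w2.npy",allow_pickle=True).item();im=cv2.imread("pics/w2.png")
S=4;u0,v0=160,85
c=cv2.resize(im[v0:v0+150,u0:u0+200+45],None,fx=3.2,fy=3.2,interpolation=cv2.INTER_CUBIC)
def circ(C,r,col):
    for a in np.linspace(0,2*np.pi,240):
        q=(proj(p,[C[0]+r*np.cos(a),C[1]+r*np.sin(a),C[2]])-[u0,v0]+.5)*3.2
        cv2.circle(c,tuple(int(x) for x in q),0,col,-1)
circ((.6,.0715,.045),.022,(0,0,255));circ((.6,.0715,.045),.017,(0,0,255));circ((.5716,.0395,.038),.078,(255,0,0))
cv2.imwrite("pics/o2.png",c)
```

```text
(no output)
```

View pics/o2.png

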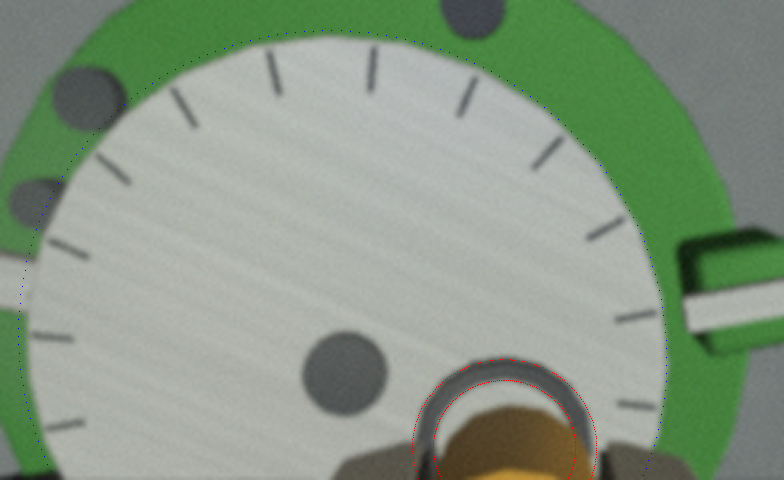

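The overlay fits within about 1 mm, so the cup is at (0.600, 0.0715). I'll align there, then lower.

Call:
servo_tool --increments '[0.1,-1.18,-0.31,0,0,0.1,-1.18,-0.31,1.5,0,0.1,-1.18,-0.31,3,0,0.1,-1.18,-0.31,3,0,0.1,-1.18,-0.31,3,0]'

```text
time_s: 4.52
tcp_pos: [0.5997, 0.071, 0.0893]
tcp_rot: [0.148, 0.989, -0.0, -0.001]
ft_force: [-0.1, 0.2, -2.9]
grip_width: 0.0296
grasp_force: 25.0
```

Call:
servo_tool --increments '[0.1,0,0,0,0,0.1,0,0,0,0,0.1,0,0,0,0,0.1,0,0,0,0,0.1,0,0,0,0]'

```text
time_s: 4.93
tcp_pos: [0.6003, 0.0706, 0.0901]
tcp_rot: [0.148, 0.989, 0.0, 0.0]
ft_force: [0.3, -0.4, -1.5]
grip_width: 0.0293
grasp_force: 25.0
```

Run:
```python
from h import *
go([.6,.0717,.064]);arm.snapshot("top");go([.6,.0717,.064]);p=arm.camera_params("wrist");im=arm.snapshot("wrist")
S=3.2;u0,v0=230,130
c=cv2.resize(im[v0:v0+170,u0:u0+180],None,fx=S,fy=S,interpolation=cv2.INTER_CUBIC)
def circ(C,r,col):
    for a in np.linspace(0,2*np.pi,240):
        q=(proj(p,[C[0]+r*np.cos(a),C[1]+r*np.sin(a),C[2]])-[u0,v0]+.5)*S
        cv2.circle(c,tuple(int(x) for x in q),0,col,-1)
t=arm.read_state()["tcp_pos"]
circ((.6,.0715,.045),.022,(0,0,255));circ((t[0],t[1],t[2]-.0255),.015,(255,0,0));circ((t[0],t[1],t[2]+.0105),.015,(255,0,0))
cv2.imwrite("pics/o3.png",c)
```

```text
tcp [0.6003 0.0706 0.0901] t 4.9333 tool cm [0.06 0.1  2.61]
tcp [0.6002 0.0706 0.09  ] t 4.9833 tool cm [0.05 0.1  2.6 ]
```

View pics/o3.png

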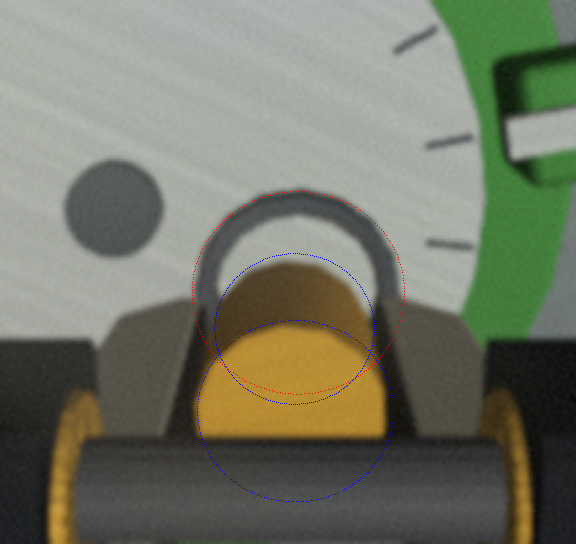

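The blank sits about 1 mm left of the cup centre (294 against 299 in the crop), which matches the +0.1 cm correction in y. Lowering now.

Call:
servo_tool --increments '[0.1,0.1,0.1,0.5,0,0.1,0.1,0.1,1.2,0,0.1,0.1,0.1,1.8,0,0.1,0.1,0.1,2.2,0,0.1,0.1,0.1,2.3,0]'

```text
time_s: 5.45
tcp_pos: [0.5988, 0.0718, 0.0654]
tcp_rot: [0.148, 0.989, -0.0, -0.001]
ft_force: [-0.1, 0.1, -2.1]
grip_width: 0.0294
grasp_force: 25.0
```

Call:
servo_tool --increments '[0.1,0,0,0.1,0,0.1,0,0,0.2,0,0.1,0,0,0.25,0,0.1,0,0,0.25,0,0.1,0,0,0.25,0]'

```text
time_s: 5.87
tcp_pos: [0.5995, 0.0718, 0.0644]
tcp_rot: [0.148, 0.989, 0.0, 0.0]
ft_force: [-0.2, 0.6, -2.6]
grip_width: 0.0297
grasp_force: 25.0
```

Run:
```python
from h import *
print(arm.read_state()["ft_force"]);go([.6,.0717,.064])
```

```text
[-0.21755712  0.58191179 -2.59526419]
tcp [0.5995 0.0718 0.0644] t 5.8667 tool cm [-0.05  0.    0.04]
```

Call:
servo_tool --increments '[0.1,0,0,0.08,0,0.5,0,0,0.08,0,0.5,0,0,0.08,0,0.5,0,0,0.08,0,0.5,0,0,0.08,0]'

```text
time_s: 6.28
tcp_pos: [0.5996, 0.0718, 0.0635]
tcp_rot: [0.148, 0.989, 0.0, 0.0]
ft_force: [-0.5, 0.7, -0.7]
grip_width: 0.0455
grasp_force: 0.0
```

Call:
servo_tool --increments '[0.5,0,0,-1,0,0.5,0,0,-3,0,0.5,0,0,-6,0,0.5,1,-2,-7.5,0,0.5,2,-4,-7.5,0]'

```text
time_s: 6.7
tcp_pos: [0.5703, 0.0395, 0.1425]
tcp_rot: [0.147, 0.989, 0.0, 0.003]
ft_force: [0.9, 0.6, 0.0]
grip_width: 0.0466
grasp_force: 0.0
```

Run:
```python
from h import *
go([.5,-.05,.15]);p=arm.camera_params("wrist");im=arm.snapshot("wrist")
cv2.imwrite("pics/w4.png",im)
b=brass(im,(0,640,100,330));print(b,proj(p,[.6,.0715,.074]),at(p,b[3],b[4],.074))
```

```text
tcp [0.5703 0.0395 0.1425] t 6.7 tool cm [  4.11 -10.61  -0.79]
(217.5, 284.5, 30.992033004760742, 213.902658045977, 286.625, (206, 154, 22, 62)) [373.46092505 236.04216334] [ 0.60437589 -0.05876193  0.074     ]
```

View pics/w4.png

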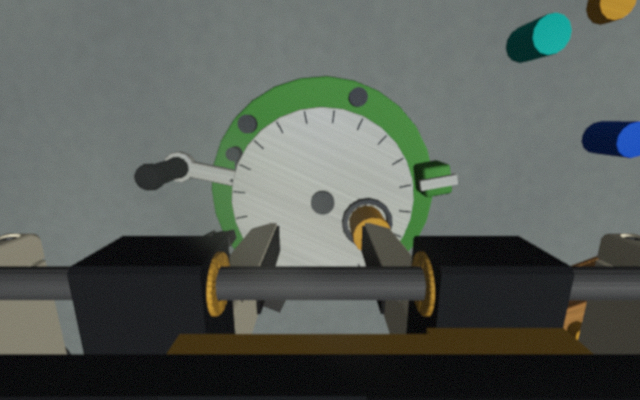

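The blank stands in the cup at (368,222) with the ring around it. The lever post runs from its base at (178,165) to its top at (150,176). Next I'll measure the post and work out the approach.

Run:
```python
from h import *
p=arm.camera_params("wrist")
print(at(p,150,176,.076),at(p,178,165,.02))
s=arm.read_state();r=R.from_quat([.148,.989,0,0])
D=np.array([.5718,.0400,0])
po=r.inv().apply(np.array([.509,-.0735,0])-D)*100;print("post in tool frame rel. dial cm",po)
T=D+r.apply([ (po[0]+4.0)/100,(-12.9)/100,0]);T[2]=.15;print(T);go(T);print(s["ft_force"])
```

```text
[ 0.50516555 -0.07012558  0.076     ] [ 0.50384477 -0.07521917  0.02      ]
post in tool frame rel. dial cm [  2.6823313  -12.69117799   0.        ]
[ 0.47014098 -0.06378727  0.15      ]
tcp [0.5669 0.037  0.1406] t 6.75 tool cm [  6.3  -12.47  -0.95]
[ 2.09467527 -1.50482582  0.07722964]
```

Call:
servo_tool --increments '[0,2,-3,-1,0,0,4,-6,-1,0,0,5.5,-9.2,-1,0,0,6.3,-12.5,-1,0,0,6.3,-12.5,-1,0]' --force 30

```text
time_s: 7.17
tcp_pos: [0.4693, -0.0647, 0.149]
tcp_rot: [0.149, 0.989, -0.0, -0.0]
ft_force: [-0.6, -0.3, 0.8]
grip_width: 0.0182
grasp_force: 0.0
```

Call:
servo_tool --increments '[0,0,0,0,0,0,0,0,0,0,0,0,0,2,0,0,0,0,4,0,0,0,0,4,0]'

```text
time_s: 7.58
tcp_pos: [0.4709, -0.0605, 0.1059]
tcp_rot: [0.147, 0.989, 0.0, -0.002]
ft_force: [-0.6, -0.7, -0.6]
grip_width: 0.0004
grasp_force: 0.0
```

Run:
```python
from h import *
p=arm.camera_params("wrist");im=arm.snapshot("wrist");go([.4701,-.0638,.055])
s=arm.read_state();print(s["grip_width"],s["ft_force"])
# dark post blob
g=cv2.cvtColor(im,cv2.COLOR_BGR2GRAY);q=proj(p,[.507,-.073,.076]);print(q)
cv2.imwrite("pics/w5.png",im)
```

```text
tcp [ 0.4715 -0.0607  0.1074] t 7.6333 tool cm [ 0.02 -0.34  5.24]
0.0005361880548268909 [-0.10205036  0.14707528 -0.07448421]
[319.28354169 286.64479663]
```

View pics/w5.png

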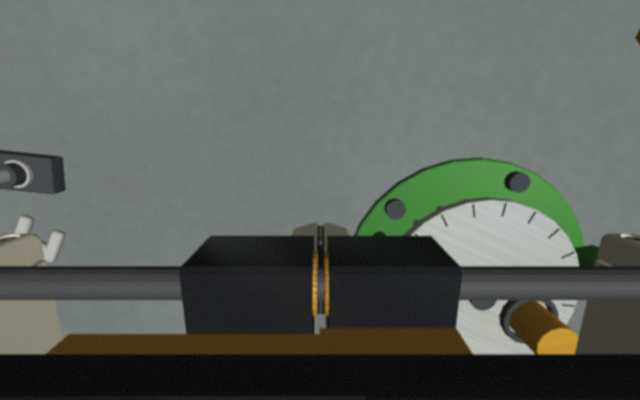

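The last view shows closed fingers, the blank upright in the cup at (525,320), and nothing beneath the tool. I'll descend behind the post and then feel for it.

Call:
servo_tool --increments '[0,0,-0.3,2,0,0,0,-0.3,4,0,0,0,-0.3,5.2,0,0,0,-0.3,5.2,0,0,0,-0.3,5.2,0]'

```text
time_s: 8.05
tcp_pos: [0.4715, -0.0642, 0.0571]
tcp_rot: [0.148, 0.989, 0.0, 0.0]
ft_force: [-0.2, -0.5, 0.2]
grip_width: 0.0008
grasp_force: 0.0
```

Call:
servo_tool --increments '[0,-0.5,0,0,0,0,-1,0,0,0,0,-1.5,0,0,0,0,-1.8,0,0,0,0,-2.0,0,0,0]'

```text
time_s: 8.47
tcp_pos: [0.4908, -0.0707, 0.0567]
tcp_rot: [0.148, 0.989, -0.0, 0.0]
ft_force: [1.0, 0.5, -0.3]
grip_width: 0.0002
grasp_force: 0.0
```

Call:
servo_tool --increments '[0,-0.3,0,0,0,0,-0.6,0,0,0,0,-0.9,0,0,0,0,-1.2,0,0,0,0,-1.5,0,0,0]'

```text
time_s: 8.88
tcp_pos: [0.5044, -0.0749, 0.0562]
tcp_rot: [0.148, 0.989, -0.0, -0.0]
ft_force: [-2.0, -0.5, 0.4]
grip_width: 0.0006
grasp_force: 1.3
```

Call:
servo_tool --increments '[0,-0.4,0,0,0,0,-0.8,0,0,0,0,-1.2,0,0,0,0,-1.6,0,0,0,0,-2.0,0,0,0]'

```text
time_s: 9.3
tcp_pos: [0.5239, -0.0808, 0.0563]
tcp_rot: [0.148, 0.989, 0.0, -0.0]
ft_force: [-3.1, -0.9, 0.2]
grip_width: 0.0004
grasp_force: 1.3
```

Call:
servo_tool --increments '[0,-0.1,0,0,0,0,-0.2,0,0,0,0,-0.3,0,0,0,0,-0.4,0,0,0,0,-0.5,0,0,0]'

```text
time_s: 9.72
tcp_pos: [0.5277, -0.082, 0.0562]
tcp_rot: [0.148, 0.989, 0.0, -0.001]
ft_force: [-6.7, -0.4, 2.1]
grip_width: 0.0007
grasp_force: 2.8
```

Call:
servo_tool --increments '[0,-0.04,0,0,0,0,-0.08,0,0,0,0,-0.12,0,0,0,0,-0.16,0,0,0,0,-0.2,0,0,0]'

```text
time_s: 10.13
tcp_pos: [0.5296, -0.0826, 0.0562]
tcp_rot: [0.148, 0.989, 0.0, -0.001]
ft_force: [-5.0, -0.9, 1.2]
grip_width: 0.0007
grasp_force: 2.7
```

Call:
servo_tool --increments '[0,-0.04,0,0,0,0,-0.08,0,0,0,0,-0.12,0,0,0,0,-0.14,0,0,0,0,-0.15,0,0,0]'

```text
time_s: 10.55
tcp_pos: [0.531, -0.083, 0.0562]
tcp_rot: [0.148, 0.989, 0.0, -0.001]
ft_force: [-6.5, -0.7, 0.6]
grip_width: 0.0003
grasp_force: 2.6
```

Call:
servo_tool --increments '[0,-0.04,0,0,0,0,-0.08,0,0,0,0,-0.12,0,0,0,0,-0.16,0,0,0,0,-0.2,0,0,0]'

```text
time_s: 10.97
tcp_pos: [0.533, -0.0835, 0.0563]
tcp_rot: [0.148, 0.989, 0.0, -0.001]
ft_force: [-4.8, 0.2, 1.6]
grip_width: 0.0
grasp_force: 2.5
```

Call:
servo_tool --increments '[0,-0.04,0,0,0,0,-0.08,0,0,0,0,-0.12,0,0,0,0,-0.16,0,0,0,0,-0.2,0,0,0]'

```text
time_s: 11.38
tcp_pos: [0.5351, -0.0841, 0.0563]
tcp_rot: [0.148, 0.989, 0.0, -0.001]
ft_force: [-4.7, 1.1, -0.1]
grip_width: 0.0003
grasp_force: 2.4
```

Call:
servo_tool --increments '[0,-0.04,0,0,0,0,-0.08,0,0,0,0,-0.12,0,0,0,0,-0.16,0,0,0,0,-0.2,0,0,0]'

```text
time_s: 11.8
tcp_pos: [0.5374, -0.0848, 0.0563]
tcp_rot: [0.148, 0.989, 0.0, -0.0]
ft_force: [-4.8, 4.0, 0.0]
grip_width: 0.0001
grasp_force: 2.4
```

Call:
servo_tool --increments '[0,-0.04,0.01,0,0,0,-0.08,0.02,0,0,0,-0.12,0.03,0,0,0,-0.16,0.04,0,0,0,-0.2,0.05,0,0]'

```text
time_s: 12.22
tcp_pos: [0.5395, -0.0851, 0.0563]
tcp_rot: [0.148, 0.989, -0.0, 0.0]
ft_force: [-3.0, 2.4, -0.1]
grip_width: 0.0011
grasp_force: 2.1
```

Call:
servo_tool --increments '[0,-0.04,0.01,0,0,0,-0.08,0.02,0,0,0,-0.12,0.03,0,0,0,-0.16,0.04,0,0,0,-0.2,0.05,0,0]'

```text
time_s: 12.63
tcp_pos: [0.5416, -0.0853, 0.0564]
tcp_rot: [0.148, 0.989, -0.0, 0.0]
ft_force: [-3.4, -0.7, -0.3]
grip_width: 0.0005
grasp_force: 1.8
```

Call:
servo_tool --increments '[0,-0.04,0.01,0,0,0,-0.08,0.02,0,0,0,-0.12,0.03,0,0,0,-0.16,0.04,0,0,0,-0.2,0.05,0,0]'

```text
time_s: 13.05
tcp_pos: [0.5437, -0.0853, 0.0564]
tcp_rot: [0.148, 0.989, -0.0, 0.0]
ft_force: [-3.8, -1.1, -0.1]
grip_width: 0.0002
grasp_force: 1.6
```

Call:
servo_tool --increments '[0,-0.04,0.01,0,0,0,-0.08,0.02,0,0,0,-0.12,0.03,0,0,0,-0.16,0.04,0,0,0,-0.2,0.05,0,0]'

```text
time_s: 13.47
tcp_pos: [0.5452, -0.0854, 0.0563]
tcp_rot: [0.148, 0.989, -0.0, -0.001]
ft_force: [-6.7, -2.7, 1.9]
grip_width: 0.0002
grasp_force: 3.1
```

Call:
servo_tool --increments '[0,-0.02,0,0,0,0,-0.04,0.01,0,0,0,-0.06,0.01,0,0,0,-0.08,0.02,0,0,0,-0.1,0.02,0,0]'

```text
time_s: 13.88
tcp_pos: [0.5457, -0.0855, 0.0562]
tcp_rot: [0.148, 0.989, -0.0, -0.001]
ft_force: [-9.1, -1.7, 3.3]
grip_width: 0.0007
grasp_force: 4.0
```

Call:
servo_tool --increments '[0,-0.02,0,0,0,0,-0.04,0.01,0,0,0,-0.06,0.01,0,0,0,-0.08,0.02,0,0,0,-0.1,0.02,0,0]'

```text
time_s: 14.3
tcp_pos: [0.5464, -0.0856, 0.0562]
tcp_rot: [0.148, 0.989, -0.0, -0.002]
ft_force: [-10.7, -2.1, 4.0]
grip_width: 0.0004
grasp_force: 4.9
```

Call:
servo_tool --increments '[0,-0.03,0,0,0,0,-0.06,0.01,0,0,0,-0.09,0.02,0,0,0,-0.12,0.02,0,0,0,-0.12,0.02,0,0]'

```text
time_s: 14.72
tcp_pos: [0.5471, -0.0857, 0.0561]
tcp_rot: [0.148, 0.989, -0.0, -0.002]
ft_force: [-14.5, -2.5, 5.6]
grip_width: 0.0003
grasp_force: 5.9
```

Call:
servo_tool --increments '[0,-0.04,0.01,0,0,0,-0.04,0.01,0,0,0,-0.04,0.01,0,0,0,-0.04,0.01,0,0,0,-0.04,0.01,0,0]'

```text
time_s: 15.13
tcp_pos: [0.5474, -0.0857, 0.0561]
tcp_rot: [0.148, 0.989, -0.0, -0.002]
ft_force: [-14.8, -3.6, 5.9]
grip_width: 0.0005
grasp_force: 6.3
```

Call:
servo_tool --increments '[0,0.5,-0.1,0,0,0,1.5,-0.2,0,0,0,2.5,-0.4,0,0,0,3.5,-0.4,0,0,0,4.5,-0.4,0,0]'

```text
time_s: 15.55
tcp_pos: [0.5053, -0.0761, 0.0566]
tcp_rot: [0.148, 0.989, 0.0, 0.001]
ft_force: [-1.4, 0.4, 0.4]
grip_width: 0.0004
grasp_force: 0.4
```

Call:
servo_tool --increments '[0,0.8,0,0,0,0,1.6,0,0,0,0,2.4,0,0,0,0,2.8,0,0,0,0,2.8,0,0,0]'

```text
time_s: 15.97
tcp_pos: [0.4778, -0.068, 0.0564]
tcp_rot: [0.148, 0.989, 0.0, 0.0]
ft_force: [0.4, -0.4, -0.4]
grip_width: 0.0003
grasp_force: 0.0
```

Run:
```python
from h import *
go([.4701,-.0638,.055]);print(arm.read_state()["ft_force"].round(1))
D=np.array([.5718,.04])
for n in("top","scene"):
    p=arm.camera_params(n);im=arm.snapshot(n);cv2.imwrite(f"pics/{n}1.png",im)
    h=cv2.cvtColor(im,cv2.COLOR_BGR2HSV);m=cv2.inRange(h,(10,110,70),(32,255,255))
    k,l,st,c=cv2.connectedComponentsWithStats(m)
    for i in range(1,k):
        if st[i,4]>15:
            X=at(p,*c[i],.07);r=np.linalg.norm(X[:2]-D)
            if r<.11: print(n,c[i].round(1),st[i,4],X.round(4),"r",r.round(4),"ang",np.degrees(np.arctan2(*(X[:2]-D)[::-1])).round(1))
print("ptr ang",np.degrees(np.arctan2(.1229-.04,.5818-.5718)))
```

```text
tcp [ 0.4778 -0.068   0.0564] t 15.9667 tool cm [0.86 0.18 0.14]
[ 0.4 -0.4 -0.4]
top [308.4 159. ] 55 [ 0.6142 -0.0333  0.07  ] r 0.0846 ang -59.9
top [265.9 170.2] 108 [0.5885 0.078  0.07  ] r 0.0415 ang 66.3
scene [290.9 237. ] 62 [ 6.397e-01 -2.000e-04  7.000e-02] r 0.0789 ang -30.7
scene [325.9 255.2] 214 [0.596  0.0859 0.07  ] r 0.0519 ang 62.2
ptr ang 83.12179995056763
```

The blank moved +18°, from 48.6° to 66.3°, so the first click registered. The dial is now about -17° from the pointer and one more stroke is needed.

Call:
servo_tool --increments '[0,-0.8,0,0,0,0,-1.2,0,0,0,0,-1.6,0,0,0,0,-2.0,0,0,0,0,-2.4,0,0,0]'

```text
time_s: 16.48
tcp_pos: [0.5013, -0.0754, 0.0561]
tcp_rot: [0.148, 0.989, -0.0, -0.001]
ft_force: [-2.6, -0.8, -1.5]
grip_width: 0.0004
grasp_force: 1.3
```

Call:
servo_tool --increments '[0,-0.4,0,0,0,0,-0.8,0,0,0,0,-1.2,0,0,0,0,-1.6,0,0,0,0,-2,0,0,0]'

```text
time_s: 16.9
tcp_pos: [0.5207, -0.0811, 0.0564]
tcp_rot: [0.148, 0.989, 0.0, -0.0]
ft_force: [-2.8, -0.7, -0.3]
grip_width: 0.0002
grasp_force: 1.2
```

Call:
servo_tool --increments '[0,-0.4,0.05,0,0,0,-0.8,0.1,0,0,0,-1.2,0.15,0,0,0,-1.5,0.2,0,0,0,-1.8,0.3,0,0]'

```text
time_s: 17.32
tcp_pos: [0.5382, -0.0836, 0.0562]
tcp_rot: [0.148, 0.989, -0.0, -0.001]
ft_force: [-5.3, -2.2, -0.4]
grip_width: 0.0004
grasp_force: 2.2
```

Call:
servo_tool --increments '[0,0,0,0,0,0,-0.05,0,0,0,0,-0.1,0.02,0,0,0,-0.15,0.03,0,0,0,-0.2,0.04,0,0]'

```text
time_s: 17.73
tcp_pos: [0.5402, -0.0837, 0.0562]
tcp_rot: [0.148, 0.989, -0.0, -0.0]
ft_force: [-4.7, -2.5, -0.7]
grip_width: 0.0006
grasp_force: 2.1
```

Call:
servo_tool --increments '[0,-0.08,0,0,0,0,-0.16,0.01,0,0,0,-0.24,0.02,0,0,0,-0.32,0.03,0,0,0,-0.38,0.04,0,0]'

```text
time_s: 18.15
tcp_pos: [0.5443, -0.0844, 0.0563]
tcp_rot: [0.148, 0.989, -0.0, 0.0]
ft_force: [-4.1, -2.2, -2.1]
grip_width: 0.0004
grasp_force: 1.8
```

Call:
servo_tool --increments '[0,-0.02,0,0,0,0,-0.04,0,0,0,0,-0.06,0,0,0,0,-0.08,0.01,0,0,0,-0.1,0.01,0,0]'

```text
time_s: 18.57
tcp_pos: [0.545, -0.0845, 0.0563]
tcp_rot: [0.148, 0.989, -0.0, -0.0]
ft_force: [-5.6, -0.4, -0.7]
grip_width: 0.0004
grasp_force: 2.5
```

Stop contact is here, so I'm pressing in steps as before.

Call:
servo_tool --increments '[0,-0.04,0,0,0,0,-0.08,0.01,0,0,0,-0.12,0.02,0,0,0,-0.16,0.03,0,0,0,-0.2,0.04,0,0]'

```text
time_s: 18.98
tcp_pos: [0.5463, -0.0847, 0.0562]
tcp_rot: [0.148, 0.989, -0.0, -0.001]
ft_force: [-9.4, -2.0, 1.6]
grip_width: 0.0004
grasp_force: 4.4
```

Call:
servo_tool --increments '[0,-0.02,0,0,0,0,-0.04,0,0,0,0,-0.06,0.01,0,0,0,-0.08,0.02,0,0,0,-0.1,0.02,0,0]'

```text
time_s: 19.4
tcp_pos: [0.5469, -0.0848, 0.0561]
tcp_rot: [0.148, 0.989, -0.0, -0.002]
ft_force: [-11.6, -1.8, 2.0]
grip_width: 0.0006
grasp_force: 5.3
```

Call:
servo_tool --increments '[0,-0.03,0,0,0,0,-0.06,0.01,0,0,0,-0.09,0.02,0,0,0,-0.12,0.02,0,0,0,-0.12,0.02,0,0]'

```text
time_s: 19.82
tcp_pos: [0.5476, -0.0849, 0.056]
tcp_rot: [0.148, 0.989, -0.0, -0.002]
ft_force: [-14.6, -3.4, 4.9]
grip_width: 0.0002
grasp_force: 6.4
```

Call:
servo_tool --increments '[0,-0.01,0,0,0,0,-0.02,0,0,0,0,-0.02,0,0,0,0,-0.02,0,0,0,0,-0.02,0,0,0]'

```text
time_s: 20.23
tcp_pos: [0.5477, -0.085, 0.056]
tcp_rot: [0.148, 0.989, -0.0, -0.002]
ft_force: [-14.2, -1.9, 4.6]
grip_width: 0.0004
grasp_force: 6.5
```

Same load as the first stroke, held long enough. Retreating.

Call:
servo_tool --increments '[0,0.5,-0.1,0,0,0,1.5,-0.2,0,0,0,2.5,-0.4,0,0,0,3.5,-0.4,0,0,0,4.5,-0.4,0,0]'

```text
time_s: 20.65
tcp_pos: [0.5059, -0.0755, 0.0567]
tcp_rot: [0.148, 0.989, 0.0, 0.001]
ft_force: [-0.6, 0.7, -0.4]
grip_width: 0.0007
grasp_force: 0.4
```

Call:
servo_tool --increments '[0,0.8,0,0,0,0,1.6,0,0,0,0,2.4,0,0,0,0,3.2,0,0,0,0,3.6,0,0,0]'

```text
time_s: 21.07
tcp_pos: [0.4703, -0.065, 0.0564]
tcp_rot: [0.148, 0.989, 0.0, 0.0]
ft_force: [-0.5, -0.7, -0.3]
grip_width: 0.0006
grasp_force: 0.0
```

Call:
servo_tool --increments '[0,0,0,-2,0,0,0,0,-5,0,0,0,0,-8,0,0,0,0,-8,0,0,0,0,-8,0]'

```text
time_s: 21.48
tcp_pos: [0.4718, -0.0654, 0.1375]
tcp_rot: [0.148, 0.989, -0.0, 0.002]
ft_force: [-0.4, 1.0, -0.7]
grip_width: 0.0007
grasp_force: 0.0
```

Run:
```python
from h import *
s=arm.read_state();print(s["tcp_pos"].round(3),s["time_s"],s["ft_force"].round(1))
D=np.array([.5718,.04])
for n in("top","scene"):
    p=arm.camera_params(n);im=arm.snapshot(n);cv2.imwrite(f"pics/{n}2.png",im)
    h=cv2.cvtColor(im,cv2.COLOR_BGR2HSV);m=cv2.inRange(h,(10,110,70),(32,255,255))
    k,l,st,c=cv2.connectedComponentsWithStats(m)
    for i in range(1,k):
        if st[i,4]>15:
            X=at(p,*c[i],.07);r=np.linalg.norm(X[:2]-D)
            if r<.11: print(n,c[i].round(1),st[i,4],X.round(4),"r",r.round(4),"ang",np.degrees(np.arctan2(*(X[:2]-D)[::-1])).round(1))
    # post: dark pixels near rest vs picture 0
    q=proj(p,[.507,-.073,.076]).astype(int);a=cv2.imread(f"pics/{n}0.png")
    w=lambda I:I[q[1]-10:q[1]+10,q[0]-10:q[0]+10].astype(float)
    print(n,"post diff",np.abs(w(im)-w(a)).mean().round(1))
```

```text
[ 0.472 -0.065  0.138] 21.4833 [-0.4  1.  -0.7]
top [308.4 159. ] 55 [ 0.6142 -0.0333  0.07  ] r 0.0846 ang -59.9
top [264.7 174.8] 108 [0.5764 0.0811 0.07  ] r 0.0414 ang 83.6
top post diff 32.0
scene [290.8 237.1] 62 [ 6.4e-01 -2.0e-04  7.0e-02] r 0.0792 ang -30.5
scene [331.2 254. ] 210 [0.5838 0.0894 0.07  ] r 0.0509 ang 76.3
scene post diff 5.1
```

```bash
python3 -c "
from rig import arm
print(arm.job_done())"
```

```text
the job is handed in; nothing more can be done
None
```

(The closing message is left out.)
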